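# Fit the anti-racking spacer in the garage vice

## Task

A red bracket is clamped at one end of the bench vice's jaws; stop the jaws racking by finding, by trial, the spacer that fits the open gap beside it: the right one slides in until its crossbar rests on both jaws, one too thick will not enter, one too thin drops past its crossbar. Work gently, never forcing any spacer, and leave the right one let down fully onto the jaws, upright, about mid-way along the open part of the jaws. Leave the other two hanging in the rack, in any places, and do not disturb the paint tin, jar and screwdriver.

Things in the scene. Friction and masses are not known exactly. Their poses are not given: they have to be found in the camera images.
- vice: Blue bench vice, steel jaw inserts, fixed. Origin at bench height below the rear jaw's gripping face, half-way along the jaws; x from front jaw to rear jaw across the gap, y along the jaws, z up. Jaws 130 mm long, tops level 125 mm above the bench; rear jaw x 0 to 45 mm, front jaw x -60 to -20 mm. Screw and tommy bar reach to x = -102 mm, y +-83 mm, below jaw height.
- front_jaw (a point): Top inner edge of the steel front jaw, 20.3 mm in front (-x) of the seat point. On this face stands a copper facing, its top level with the jaws, of a thickness that differs from start to start: the gap between it and the rear jaw is not known beforehand, but is 1.3 mm wider than one of the three blades. Gap 42 mm deep.
- seat (a point): Top inner edge of the rear jaw at mid-length of the open gap (vice y = -24 mm); axes as the vice. Hang the spacer here, thickness across x, its rear face at or up to 1.3 mm in front (-x) of this point. Seated, its origin is about 30 mm below the jaw tops; one too thick stops within 7 mm of entering; one too thin goes to the bottom once its bar is clear of both edges.
- bracket (a point): Middle of the red bracket clamped at the +y end of the jaws, on the jaw tops: it covers vice y = 21 to 63 mm and stands 42 mm above the jaws. Part of the vice, fixed.
- rack: Wooden spacer rack, 70 x 210 mm, fixed. Origin at bench height under its centre, y along its length. Top 60 mm above the bench, three slots at y = -66, 0 and +66 mm, each 27 mm (x) by 30 mm (y); a spacer hangs in a slot by its ears, origin 26 mm above the bench, its x axis across the rack.
- thin: Green-tabbed spacer hung blade-down. Aluminium blade 10 mm thick (x), 24 wide (y), nose fully rounded. Round steel crossbar 13.5 mm dia, 24 long (y), axis 34 mm above origin. Ears 10 mm thick reach y +-26 mm, undersides 34 mm up. Plastic grip tab 12 mm thick (x), 26 wide, 34 to 84 mm above origin: pinch its upper half across x. About 120 g, +-30%. Origin: middle of nose underside, z up.
- medium: Yellow-tabbed spacer hung blade-down. Aluminium blade 13.5 mm thick (x), 24 wide (y), nose fully rounded. Round steel crossbar 17 mm dia, 24 long (y), axis 34 mm above origin. Ears 10 mm thick reach y +-26 mm, undersides 34 mm up. Plastic grip tab 12 mm thick (x), 26 wide, 34 to 84 mm above origin: pinch its upper half across x. About 155 g, +-30%. Origin: middle of nose underside, z up.
- thick: Red-tabbed spacer hung blade-down. Aluminium blade 17 mm thick (x), 24 wide (y), nose fully rounded. Round steel crossbar 20.5 mm dia, 24 long (y), axis 34 mm above origin. Ears 10 mm thick reach y +-26 mm, undersides 34 mm up. Plastic grip tab 12 mm thick (x), 26 wide, 34 to 84 mm above origin: pinch its upper half across x. About 190 g, +-30%. Origin: middle of nose underside, z up.
- paint_tin: Closed yellow-labelled tin, 68 mm across, 85 mm high; origin under its centre. Leave alone.
- jar: Amber jar with a brass lid, 64 mm across, 90 mm high; origin under its centre. Leave alone.
- screwdriver: Screwdriver lying on the bench; origin under its middle. Leave alone.
There are look-alikes about, which are no part of the job. What is meant by the thin is not blue, and is the smaller of those in its own colour.

How it is judged:
At the end, for the whole second after the job is handed in: One spacer hangs at rest in the gap by its crossbar: its origin 30 mm below the jaw tops (within 3.5 mm), within 22 mm of the seat point along the jaws, within 0.07 rad of upright; the other two hang at rest in the rack (origin 21 to 31 mm above the bench, within 0.2 rad of upright) (((z of thin in the frame of seat between -0.0335 and -0.0265 m and y of thin in the frame of seat between -0.022 and 0.022 m and x of thin in the frame of seat between -0.017 and -0.003 m and angle between thin's own z axis and vertical below 0.07 rad and linear speed of thin below 0.01 m/s and angular speed of thin below 0.2 rad/s and (z of medium in the frame of rack between 0.021 and 0.031 m and x of medium in the frame of rack between -0.02 and 0.02 m and y of medium in the frame of rack between -0.09 and 0.09 m and angle between medium's own z axis and vertical below 0.2 rad and linear speed of medium below 0.02 m/s) and (z of thick in the frame of rack between 0.021 and 0.031 m and x of thick in the frame of rack between -0.02 and 0.02 m and y of thick in the frame of rack between -0.09 and 0.09 m and angle between thick's own z axis and vertical below 0.2 rad and linear speed of thick below 0.02 m/s)) or (z of medium in the frame of seat between -0.0335 and -0.0265 m and y of medium in the frame of seat between -0.022 and 0.022 m and x of medium in the frame of seat between -0.017 and -0.003 m and angle between medium's own z axis and vertical below 0.07 rad and linear speed of medium below 0.01 m/s and angular speed of medium below 0.2 rad/s and (z of thin in the frame of rack between 0.021 and 0.031 m and x of thin in the frame of rack between -0.02 and 0.02 m and y of thin in the frame of rack between -0.09 and 0.09 m and angle between thin's own z axis and vertical below 0.2 rad and linear speed of thin below 0.02 m/s) and (z of thick in the frame of rack between 0.021 and 0.031 m and x of thick in the frame of rack between -0.02 and 0.02 m and y of thick in the frame of rack between -0.09 and 0.09 m and angle between thick's own z axis and vertical below 0.2 rad and linear speed of thick below 0.02 m/s)) or (z of thick in the frame of seat between -0.0335 and -0.0265 m and y of thick in the frame of seat between -0.022 and 0.022 m and x of thick in the frame of seat between -0.017 and -0.003 m and angle between thick's own z axis and vertical below 0.07 rad and linear speed of thick below 0.01 m/s and angular speed of thick below 0.2 rad/s and (z of thin in the frame of rack between 0.021 and 0.031 m and x of thin in the frame of rack between -0.02 and 0.02 m and y of thin in the frame of rack between -0.09 and 0.09 m and angle between thin's own z axis and vertical below 0.2 rad and linear speed of thin below 0.02 m/s) and (z of medium in the frame of rack between 0.021 and 0.031 m and x of medium in the frame of rack between -0.02 and 0.02 m and y of medium in the frame of rack between -0.09 and 0.09 m and angle between medium's own z axis and vertical below 0.2 rad and linear speed of medium below 0.02 m/s)))); the robot touches nothing.
It fails at once if a spacer forced against the vice with more than 30 N (contact force between any of thin, medium, thick and vice above 30 N).
It fails at once if a bystander shifted by more than 25 mm (distance of any of paint_tin, jar, screwdriver from where it was at the start of the episode above 0.025 m).
It also fails if it takes over 67 s, if anything falls off the work surface, if the arm or the gripper's body presses on something with over 40 N, if the wrist force passes 120 N, or if a joint passes its speed limit or range.

## Robot

A 6-joint arm with a two-finger parallel gripper is mounted at the origin on the work surface. World frame = base frame: x ahead of the robot, y to its left, z up, the work surface at z = 0. Lengths are in m, angles in rad, forces in N, time in s.
With the tool pointing down it reaches from about 0.275 to 0.85 m from the base axis. Payload 19 kg.
Tool frame: the origin (TCP) lies at the very end of the fingers, on their centre line; the grasp point (between the pads) lies 19 mm behind it; z points along the fingers, y is the line along which they close (so a half turn about z gives the same grasp; the last joint's range is limited). The gripper opens to 85 mm and grips with 20 to 120 N. Pads are 22 mm wide; open, the fingers measure 114 mm over their backs; the gripper's body (76 mm by 85 mm) begins 54 mm behind the grasp point. The pads swing forward as they close: fully open they stand 13 mm farther back than shut.
Start: joints at [1.206, 0.15, 1.437, -0, 1.554, -0.134], TCP at [0.132, 0.56, 0.199] pointing down, gripper open.
Joint ranges: [-2.8, 2.8], [-0.68, 2.1], [0.12, 2.68], [-1.39, 4.53], [0.16, 2.79], [-2.81, 2.81]. Speed limits (rad/s): [1.89, 1.89, 2.22, 3.01, 3.01, 3.01].

## Interface

Orientations are given as [roll, pitch, yaw] about the fixed x, y, z axes, in that order (R = Rz(yaw) Ry(pitch) Rx(roll)).
In Python, from rig import r gives the robot as it stands.
- The arm moves only by the tool servo_tool, never from a script. Its argument "moves" is a list of rows, each an object with "fingers": the closure, from 0 (fully open) to 1 (shut); "linear": the shift along the tool's x, y, z in m, a list of three; "turn": the turn, a rotation vector about the tool's x, y, z in rad, a list of three. A call has 1 to 12 rows; each row shifts and turns the commanded pose from where the row before left it, along the tool's axes as they then stand; what a row does not reach is not made up. A row lasts 1/8 s, in which the tool goes at most 62.5 mm and 10.7 degrees, less where a joint would pass 70% of its speed; a pose out of reach is approached as far as the arm can. A call is refused whole if a number of a shift passes 0.0625 or a number of a turn 0.188, either way. A call with a gripper value outside its range is refused whole. The fingers move at their own pace and stop on an object; "force" is the grip in N (left out, the last holds). Time passes only in rows, so rows that do not move let the fingers close. It gives the time, the measured TCP pose, the force, the opening and the grip force at its end, in the units of the state.
- r.get_state(): the state, without advancing time (a new reading comes with each control period).
- r.camera(name): name is "side" or "top"; returns a dict with "color" (384x512x3 uint8, blue, green, red), "K" (3x3 intrinsics, pixels), "xyz" and "attitude" of the camera in the world. Camera axes: x right, y down, z forward; pixel columns grow to the right and rows downward; lengths in m; the calibration is good to about 2 mm. A picture is of the moment at which its call begins. There is no depth.
- r.hand_in(): hands the job in; it is judged then, once.
The state is a dict: "time_s": time; "qpos": joint angles; "joint_vel": joint speeds; "joint_torque": joint torques, N m; "position": TCP position; "tcp_rot": TCP orientation; "ft_force": force on the tool from outside, world axes, zero at the start; "ft_torque": the same for the moment, N m; "finger_gap": finger opening in m; "grip_force": force on a finger pad.
Only numpy, scipy, OpenCV 4.12 (cv2) and the standard library are available. Lean on these libraries where they do the work, as an engineer would, in place of code of your own. Each camera call takes 0.05 s, during which the arm holds its last target. There are 200 camera calls.

## Working session

There is one attempt and no reset: what is moved stays moved. The work goes in short steps, Python scripts to look and compute and a tool call to move; the robot and the scene stay as the last step left them, time stands still between calls to the robot, and variables do not carry over. Pictures are saved under pics/ and viewed, at most 10 in all, crops included, and the job is handed in when it is done.

Besides the shell and the picture viewer there is one more tool, called by a JSON object that holds its "op" and its "data", one argument or row to a line. servo_tool: Moves the arm, as the interface text tells. Its arguments: {"type":"object","properties":{"moves":{"type":"array"},"force":{"type":"number"}},"required":["moves"]}

```bash
mkdir -p pics; ls
python3 - <<'E'
from rig import r
import cv2
for n in ("side","top"):
    c=r.camera(n); cv2.imwrite(f"pics/{n}0.png",c["color"]); print(n,c["K"],c["xyz"],c["attitude"])
s=r.get_state(); print({k:s[k] for k in("time_s","position","tcp_rot","ft_force","finger_gap","grip_force")})
E
```

```text
pics
side [[474.30136282   0.         256.79311763]
 [  0.         474.30136282 194.45741477]
 [  0.           0.           1.        ]] [ 0.06388528 -0.98727898  0.81045137] [-2.14469927 -0.01481357 -0.53073449]
top [[358.27855325   0.         256.82048538]
 [  0.         358.27855325 189.20423906]
 [  0.           0.           1.        ]] [ 0.59053858 -0.06071683  0.92442861] [-3.13024306e+00  4.63645484e-04 -1.55682763e+00]
{'time_s': 0.1, 'position': array([0.13144381, 0.55952446, 0.19898187]), 'tcp_rot': array([-3.14055426e+00, -1.60311070e-04,  2.91082249e+00]), 'ft_force': array([-0.35709072,  0.7934884 ,  1.30357134]), 'finger_gap': 0.08512699761888086, 'grip_force': 0.0}
```

View pics/side0.png

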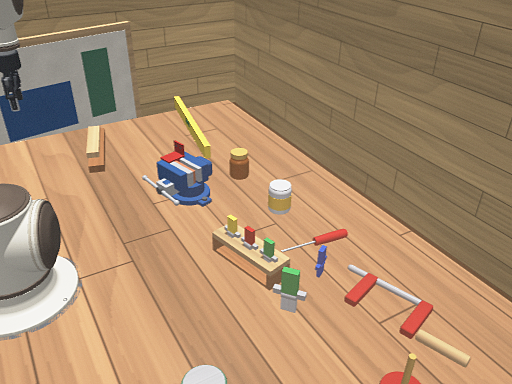

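View pics/top0.png

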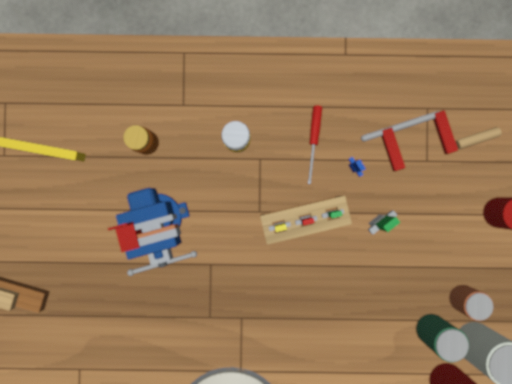

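The side view shows two green-tabbed candidates plus a blue one:
- The small green at (269,247) hangs in the rack.
- A larger green stands alone at (290,280).
- The blue one is at (320,262).

The rack green at side (269,247), top (335,214) is not blue and is the smaller green, so it fits "thin". Yellow is at top (280,228) and red at top (307,221). The vice is at top (150,225), with the bracket at its left (+y) end. I'll confirm all this with one enlarged crop.

```bash
cat > h.py <<'E'
import numpy as np, cv2
from scipy.spatial.transform import Rotation as R
from rig import r
class Cam:
    def __init__(s,n):
        c=r.camera(n); s.im=c["color"]; s.K=c["K"]; s.o=np.array(c["xyz"]); s.R=R.from_euler("xyz",c["attitude"]).as_matrix()
        s.hsv=cv2.cvtColor(s.im,cv2.COLOR_BGR2HSV)
    def ray(s,u,v): return s.R@np.linalg.solve(s.K,[u,v,1.])
    def plane(s,u,v,z): d=s.ray(u,v); return s.o+d*(z-s.o[2])/d[2]
    def proj(s,p): q=s.K@(s.R.T@(np.array(p)-s.o)); return q[:2]/q[2]
    def blobs(s,lo,hi,box,amin=8):
        m=cv2.inRange(s.hsv,np.array(lo),np.array(hi)); x0,y0,x1,y1=box
        k=np.zeros_like(m); k[y0:y1,x0:x1]=m[y0:y1,x0:x1]
        n,l,st,ce=cv2.connectedComponentsWithStats(k)
        return [(st[i,4],ce[i],l==i) for i in range(1,n) if st[i,4]>=amin]
def two(c1,p1,c2,p2):
    d1,d2=c1.ray(*p1),c2.ray(*p2); t=np.linalg.lstsq(np.c_[d1,-d2],c2.o-c1.o,rcond=None)[0]
    a,b=c1.o+d1*t[0],c2.o+d2*t[1]; return (a+b)/2,np.linalg.norm(a-b)
E
python3 - <<'E'
from h import *
t=Cam("top"); s=Cam("side")
a=cv2.resize(t.im[180:280,100:190],None,fx=4,fy=4,interpolation=cv2.INTER_CUBIC)
b=cv2.resize(t.im[185:255,255:405],None,fx=2.9,fy=4,interpolation=cv2.INTER_CUBIC)
c=cv2.resize(s.im[205:315,205:335],None,fx=2.9,fy=2.9,interpolation=cv2.INTER_CUBIC)
d=np.zeros((600,800,3),np.uint8); d[:400,:360]=a; d[:280,362:362+b.shape[1]]=b[:280,:438]
d[281:281+c.shape[0],362:362+c.shape[1]]=c[:319]
cv2.imwrite("pics/crop1.png",d)
T={"yellow":((22,150,120),(32,255,255)),"red":((0,150,80),(6,255,255)),"green":((45,80,50),(80,255,255))}
for k,(lo,hi) in T.items():
    A=t.blobs(lo,hi,(255,190,355,250)); B=s.blobs(lo,hi,(205,205,282,262))
    print(k,[(x[0],x[1].round(1)) for x in A],[(x[0],x[1].round(1)) for x in B])
    if A and B:
        A=max(A,key=lambda x:x[0]);B=max(B,key=lambda x:x[0]); p,g=two(t,A[1],s,B[1]); print(p.round(4),g.round(4),t.plane(*A[1],.11).round(4))
# rack wood top: brighter than bench
m=cv2.inRange(t.hsv,(12,60,170),(24,160,255)); k=np.zeros_like(m);k[185:255,250:360]=m[185:255,250:360]
cn=max(cv2.findContours(k,cv2.RETR_EXTERNAL,cv2.CHAIN_APPROX_NONE)[0],key=cv2.contourArea)
q=np.array([t.plane(*p[0],.06)[:2] for p in cn],np.float32); print("rack",cv2.minAreaRect(q))
E
```

```text
yellow [(np.int32(34), array([279.6, 227.6]))] [(np.int32(33), array([233.3, 226. ]))]
[ 0.5136 -0.1167  0.0808] 0.0068 [ 0.5134 -0.1132  0.11  ]
red [(np.int32(55), array([307.5, 221.2]))] [(np.int32(121), array([249.4, 234.8]))]
[ 0.528  -0.1797  0.0893] 0.0019 [ 0.5287 -0.1763  0.11  ]
green [(np.int32(76), array([335.1, 213.8]))] [(np.int32(160), array([268.6, 247.3]))]
[ 0.5454 -0.2436  0.0881] 0.0005 [ 0.5464 -0.2387  0.11  ]
rack ((0.5276032090187073, -0.17482255399227142), (0.08033780753612518, 0.2593338191509247), 11.091608047485352)
```

View pics/crop1.png

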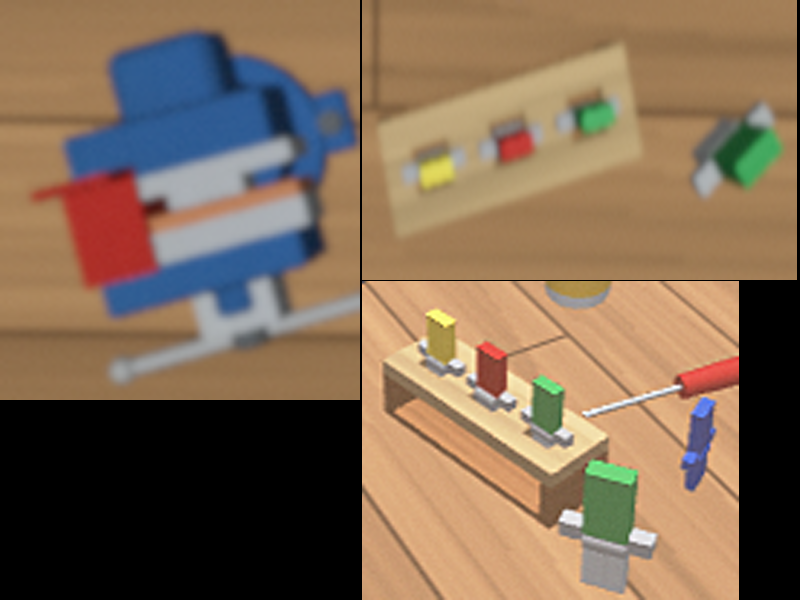

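The crop confirms it: thin is the small green in the rack, top pixel (335,214). The larger green (370-ish,225) stands on the bench and the blue one lies elsewhere. In the vice, the rear jaw is away from the robot (up in the image), the copper facing is on the front jaw, and the red bracket covers the left (+y) end. Next I'll measure the vice frame.

Run:
```python
from h import *
t=Cam("top"); s=Cam("side")
for name,lo,hi,z in (("gray",(0,0,110),(179,60,255),.125),("copper",(5,100,120),(14,255,255),.125),("red",(0,150,60),(5,255,255),.167)):
    for a,c,m in t.blobs(lo,hi,(105,185,185,252),12):
        P=np.array([t.plane(u,v,z)[:2] for v,u in np.argwhere(m)],np.float32)
        (cx,cy),wh,an=cv2.minAreaRect(P); print(name,a,c.round(1),"world",round(cx,4),round(cy,4),np.round(wh,4),round(an,1))
# rectified patch at z=.125: 0.25mm/px, axes = vice guess yaw 0.25
yaw=.25; ex=np.array([np.cos(yaw),np.sin(yaw),0]);ey=np.array([-np.sin(yaw),np.cos(yaw),0])
o=np.array([.51,.178,.125])
W,H=640,480
def rect(c):
    g=np.array([c.proj(o+ex*(H/2-v)*.00025+ey*(W/2-u)*.00025) for v in range(H) for u in range(W)],np.float32).reshape(H,W,2)
    return cv2.remap(c.im,g,None,cv2.INTER_CUBIC)
a=rect(t); b=rect(s); cv2.imwrite("pics/rect.png",cv2.resize(np.vstack([a[60:420,60:560],b[60:420,60:560]]),None,fx=.83,fy=.83))
cv2.imwrite("rt.png",a);cv2.imwrite("rs.png",b)
```

```text
gray 18 [127.9 200.3] world 0.5703 0.2271 [0.0335 0.0036] 6.2
gray 24 [118.7 216.1] world 0.5356 0.2466 [0.0148 0.0328] 60.7
gray 344 [152.8 223.6] world 0.519 0.1678 [0.0242 0.0885] 16.7
gray 324 [157.6 236.8] world 0.4903 0.1597 [0.0184 0.0889] 16.3
gray 15 [165.2 250.3] world 0.4613 0.1424 [0.0044 0.0134] 0.8
copper 102 [114.6 234.8] world 0.4847 0.2561 [0.0627 0.0244] 15.6
copper 107 [154.7 231.1] world 0.5039 0.1653 [0.0077 0.0881] 15.6
red 448 [126.6 236.3] world 0.4971 0.2127 [0.0534 0.0575] 19.2
```

View pics/rect.png

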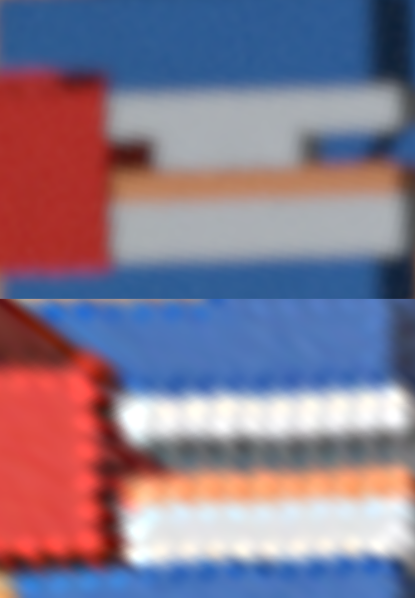

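Run:
```python
from h import *
t=Cam("top"); s=Cam("side")
C=np.mean([t.plane(u,v,.06) for u,v in((260.5,216.25),(345.7,195.5),(351.2,224.5),(267.4,244.25))],0); 
for w in (.235,.25): print("rack",C.round(4),"slots g,r,y",[(C+d*np.array([-np.sin(w),np.cos(w),0])).round(4)[:2] for d in(-.066,0,.066)])
yaw=.275; ex=np.array([np.cos(yaw),np.sin(yaw),0]);ey=np.array([-np.sin(yaw),np.cos(yaw),0]); o=np.array([.51,.178,.125])
for n,c in(("top",t),("side",s)):
    for yy in (-.06,-.05,-.04,-.03,-.02):
        xs=np.arange(-.035,.035,.0005); g=np.array([c.proj(o+ex*x+ey*yy) for x in xs],np.float32)[None]
        L=cv2.remap(c.im.astype(np.float32),g,None,cv2.INTER_LINEAR)[0]
        sat=L[:,2]-L[:,0]; d=np.diff(sat)  # r-b : copper high, blue low, grey 0
        # half-level crossings of R-B
        f=lambda lev:[round(1e3*(xs[i]+.0005*(lev-sat[i])/(sat[i+1]-sat[i])),1) for i in range(len(xs)-1) if (sat[i]-lev)*(sat[i+1]-lev)<0]
        print(n,yy,"copper",f(sat.max()/2),"blue",f(-40),"gray",[int(v) for v in L[::4].mean(1)][14:28])
    # jaw end along y, on front steel jaw
    ys=np.arange(-.1,.03,.001); g=np.array([c.proj(o+ex*-.018+ey*y) for y in ys],np.float32)[None]
    L=cv2.remap(c.im.astype(np.float32),g,None,cv2.INTER_LINEAR)[0].mean(1); d=np.diff(L); print(n,"end y",[(round(1e3*ys[i]),round(float(d[i]))) for i in np.argsort(-abs(d))[:8]])
```

```text
rack [ 0.5275 -0.1803  0.06  ] slots g,r,y [array([ 0.5429, -0.2444]), array([ 0.5275, -0.1803]), array([ 0.5121, -0.1161])]
rack [ 0.5275 -0.1803  0.06  ] slots g,r,y [array([ 0.5438, -0.2442]), array([ 0.5275, -0.1803]), array([ 0.5112, -0.1163])]
top -0.06 copper [np.float64(-30.3), np.float64(-14.9), np.float64(-9.0)] blue [np.float64(-5.8), np.float64(6.5), np.float64(17.5)] gray [75, 87, 94, 95, 95, 93, 88, 85, 80, 76, 75, 75, 73, 68]
top -0.05 copper [np.float64(-14.4), np.float64(-5.5)] blue [np.float64(-0.5), np.float64(1.3), np.float64(21.6)] gray [115, 94, 72, 58, 63, 91, 129, 157, 170, 174, 171, 160, 137, 102]
top -0.04 copper [np.float64(-14.4), np.float64(-6.4)] blue [np.float64(-32.4), np.float64(-3.5), np.float64(4.7), np.float64(17.4)] gray [124, 113, 103, 98, 101, 119, 145, 164, 172, 175, 173, 164, 148, 123]
top -0.03 copper [np.float64(-14.4), np.float64(-5.2)] blue [np.float64(-32.6), np.float64(17.4)] gray [118, 103, 91, 85, 88, 113, 143, 162, 172, 175, 173, 166, 147, 123]
top -0.02 copper [np.float64(-14.6), np.float64(-6.5)] blue [np.float64(-32.6), np.float64(
[... 419 characters left out ...]
gray [150, 130, 118, 111, 113, 136, 183, 218, 235, 239, 233, 211, 171, 124]
side -0.04 copper [np.float64(-16.1), np.float64(-7.0)] blue [np.float64(-33.3), np.float64(15.5)] gray [145, 127, 114, 109, 112, 151, 190, 223, 237, 236, 227, 202, 164, 135]
side -0.03 copper [np.float64(-15.2), np.float64(-7.4)] blue [np.float64(-32.8), np.float64(15.5)] gray [141, 123, 112, 108, 127, 161, 203, 233, 239, 236, 229, 202, 166, 138]
side -0.02 copper [np.float64(-15.5), np.float64(-7.9)] blue [np.float64(-33.0), np.float64(15.3)] gray [139, 121, 111, 114, 136, 173, 218, 236, 237, 235, 230, 200, 161, 136]
side end y [(28, -20), (-57, 19), (-58, 19), (-59, 18), (-60, 17), (-62, 17), (-61, 17), (-56, 17)]
```

{"op": "servo_tool", "data": {
  "moves": [
    {"fingers":0,"linear":[0,0,-0.02],"turn":[0,0,0.182]},
    {"fingers":0,"linear":[0,0,0],"turn":[0,0,0.182]},
    {"fingers":0,"linear":[0,0,0],"turn":[0,0,0.182]},
    {"fingers":0,"linear":[0,0,0],"turn":[0,0,0.182]},
    {"fingers":0,"linear":[0,0,0],"turn":[0,0,0.182]},
    {"fingers":0,"linear":[0,0,0],"turn":[0,0,0.182]}
  ],
  "force": 25
}}

```text
time_s: 1.15
position: [0.1315, 0.5597, 0.2194]
tcp_rot: [-3.142, 0.0, 1.813]
ft_force: [-0.6, -0.5, -0.0]
finger_gap: 0.0854
grip_force: 0.0
```

{"op": "servo_tool", "data": {
  "moves": [
    {"fingers":0,"linear":[-0.054,0.013,0],"turn":[0,0,0]},
    {"fingers":0,"linear":[-0.054,0.013,0],"turn":[0,0,0]},
    {"fingers":0,"linear":[-0.054,0.013,0],"turn":[0,0,0]},
    {"fingers":0,"linear":[-0.054,0.013,0],"turn":[0,0,0]},
    {"fingers":0,"linear":[-0.054,0.013,0],"turn":[0,0,0]},
    {"fingers":0,"linear":[-0.054,0.013,0],"turn":[0,0,0]},
    {"fingers":0,"linear":[-0.054,0.013,0],"turn":[0,0,0]},
    {"fingers":0,"linear":[-0.054,0.013,0],"turn":[0,0,0]},
    {"fingers":0,"linear":[-0.054,0.013,0],"turn":[0,0,0]},
    {"fingers":0,"linear":[-0.054,0.013,0],"turn":[0,0,0]},
    {"fingers":0,"linear":[-0.054,0.013,0],"turn":[0,0,0]},
    {"fingers":0,"linear":[-0.054,0.013,0],"turn":[0,0,0]}
  ]
}}

```text
time_s: 2.65
position: [0.4424, -0.0321, 0.2198]
tcp_rot: [3.141, 0.0, 1.818]
ft_force: [0.1, 1.0, 0.1]
finger_gap: 0.0854
grip_force: 0.0
```

```bash
cat > go.py <<'E'
import sys, numpy as np
from scipy.spatial.transform import Rotation as R
from rig import r
s=r.get_state(); p=np.array(s["position"]); M=R.from_euler("xyz",s["tcp_rot"]).as_matrix()
g=np.array([float(v) for v in sys.argv[1:4]]); print("time",s["time_s"],"pos",p.round(4),"rot",np.round(s["tcp_rot"],4)); print("tool shift",(M.T@(g-p)).round(4))
if len(sys.argv)>4: print("turn z",round(float((np.array(s["tcp_rot"])[2]-float(sys.argv[4])+np.pi)%(2*np.pi)-np.pi),4))
E
python3 go.py .5445 -.243 .15 1.816
```

```text
time 2.65 pos [ 0.4424 -0.0321  0.2198] rot [3.1409e+00 3.0000e-04 1.8183e+00]
tool shift [-0.2295  0.0473  0.0699]
turn z 0.0023
```

{"op": "servo_tool", "data": {
  "moves": [
    {"fingers":0,"linear":[-0.046,0.0095,0.01],"turn":[0,0,0]},
    {"fingers":0,"linear":[-0.046,0.0095,0.015],"turn":[0,0,0]},
    {"fingers":0,"linear":[-0.046,0.0095,0.015],"turn":[0,0,0]},
    {"fingers":0,"linear":[-0.046,0.0095,0.015],"turn":[0,0,0]},
    {"fingers":0,"linear":[-0.046,0.0095,0.015],"turn":[0,0,0]},
    {"fingers":0,"linear":[0,0,0],"turn":[0,0,0]}
  ]
}}

```text
time_s: 3.4
position: [0.5443, -0.2436, 0.1473]
tcp_rot: [-3.139, -0.002, 1.816]
ft_force: [0.7, 0.7, -0.3]
finger_gap: 0.0854
grip_force: 0.0
```

```bash
python3 go.py .5445 -.243 .079 1.816
python3 - <<'E'
from h import *
t=Cam("top");s=Cam("side")
a=cv2.resize(t.im[170:270,260:400],None,fx=2.8,fy=2.8,interpolation=cv2.INTER_CUBIC);b=cv2.resize(s.im[180:280,210:350],None,fx=2.8,fy=2.8,interpolation=cv2.INTER_CUBIC)
cv2.imwrite("pics/grasp.png",np.vstack([a,b]))
E
```

```text
time 3.4 pos [ 0.5443 -0.2436  0.1473] rot [-3.1393e+00 -1.7000e-03  1.8165e+00]
tool shift [0.0004 0.0005 0.0683]
turn z 0.0005
```

View pics/grasp.png

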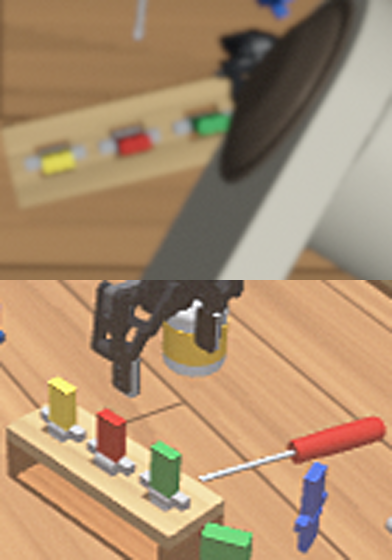

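The side crop shows the fingertips at about (125,390) and (208,345), straddling the green tab at (165,468) squarely. I'll descend and grip.

{"op": "servo_tool", "data": {
  "moves": [
    {"fingers":0,"linear":[0,0,0.03],"turn":[0,0,0]},
    {"fingers":0,"linear":[0,0,0.024],"turn":[0,0,0]},
    {"fingers":0,"linear":[0,0,0.014],"turn":[0,0,0]},
    {"fingers":0.5,"linear":[0,0,0],"turn":[0,0,0]},
    {"fingers":1,"linear":[0,0,0],"turn":[0,0,0]},
    {"fingers":1,"linear":[0,0,0],"turn":[0,0,0]},
    {"fingers":1,"linear":[0,0,0],"turn":[0,0,0]},
    {"fingers":1,"linear":[0,0,0],"turn":[0,0,0]},
    {"fingers":1,"linear":[0,0,0],"turn":[0,0,0]},
    {"fingers":1,"linear":[0,0,0],"turn":[0,0,0]}
  ],
  "force": 25
}}

```text
time_s: 4.75
position: [0.5443, -0.2415, 0.0815]
tcp_rot: [-3.142, 0.0, 1.819]
ft_force: [0.5, 0.3, 0.1]
finger_gap: -0.0002
grip_force: 0.0
```

The fingers shut on nothing, so I need to look.

Run:
```python
from h import *
t=Cam("top");s=Cam("side")
a=cv2.resize(t.im[180:250,260:400],None,fx=4,fy=4,interpolation=cv2.INTER_CUBIC);b=cv2.resize(s.im[205:285,210:350],None,fx=4,fy=4,interpolation=cv2.INTER_CUBIC)
cv2.imwrite("pics/miss.png",np.vstack([a,b]))
st=r.get_state(); tcp=np.array(st["position"]); print(tcp, t.proj(tcp),s.proj(tcp), s.proj(tcp+[0,0,.03]))
for n,c,bx in(("top",t,(255,190,355,250)),("side",s,(205,205,282,262))): print(n,[(x[0],x[1].round(1)) for x in c.blobs((45,80,50),(80,255,255),bx)])
```

```text
[ 0.54432077 -0.24147454  0.08151735] [333.59850995 214.0051705 ] [267.62410026 249.0707112 ] [267.96852372 239.23287346]
top []
side [(np.int32(146), array([268.7, 248.1]))]
```

View pics/miss.png

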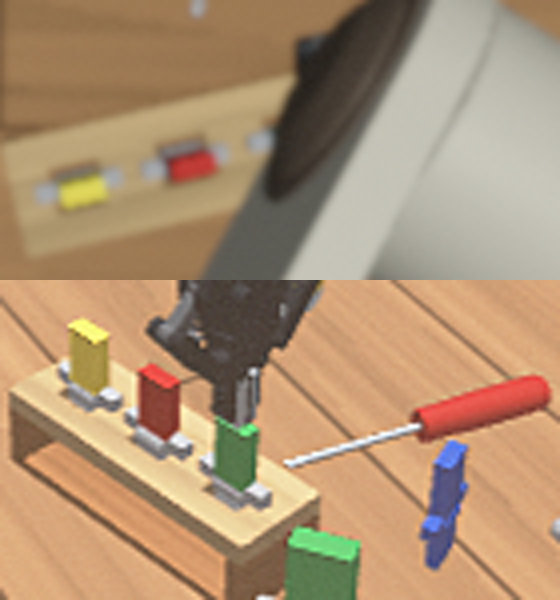

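Run:
```python
from h import *
s=Cam("side")
p=np.array([.13144,.55952,.19898]); y=np.array([np.sin(2.911),-np.cos(2.911),0])
for z in(0,.013): print("start tips",s.proj(p+y*.0425+[0,0,z]).round(1),s.proj(p-y*.0425+[0,0,z]).round(1))
p=np.array([.5443,-.2436,.1473]); y=np.array([.97,.24,0])
print("grasp tips",s.proj(p+y*.0425+[0,0,.013]).round(1),s.proj(p-y*.0425+[0,0,.013]).round(1))
a=cv2.imread("pics/side0.png")[80:130,0:50]; g=cv2.cvtColor(a,cv2.COLOR_BGR2GRAY)
for v in range(10,45,3): print(80+v,np.where(g[v]<70)[0])
```

```text
start tips [ 22.3 112.6] [ 19.5 123.3]
start tips [ 21.2 108.7] [ 18.4 119.3]
grasp tips [281.6 215.8] [255.9 230.7]
90 [ 4  5  6  7  8  9 10 11 12 13 14 15 16 17 18 19 20 28 29 30 31 32 33 34
 35 36 37 38 39 40 41 42 43 44 45 46 47 48 49]
93 [ 5  6  7  8 13 14 15 16 17 18 19 20 21 22 23 24 25 26 27 28 29 30 31 32
 33 34 35 36 37 38 39 40 41 42 43 44 45 46 47 48 49]
96 [ 1  2  3  4  5  6  7 10 11 12 13 14 15 16 17 18 19 20 21 22 23 24 25 26
 27 28 29 30 31 32 33 34 35 36 37 38 39 40 41 42 43 44 45 46 47 48 49]
99 [ 0  1  2  3  4  5  6  7  9 10 11 12 13 14 18 19 20 21 22 23 24 25 26 27
 28 29 30 31 32 33 34 35 36 37 38 39 40 41 42 43 44 45 46 47 48 49]
102 [ 0  1  2  3  4  5  6  7  8 11 12 13 14 15 19 20 21 22 23 24 25 26 27 28
 29 30 31 32 33 34 35 36 37 38 39 40 41 42 43 44 45 46 47 48 49]
105 [ 0  1  2  3  4  5  6  7  8  9 12 13 14 15 16 19 20 21 22 23 24 25 26 27
 28 29 30 31 32 33 34 35 36 37 38 39 40 41 42 43 44 45 46 47 48 49]
108 [ 1  2  3  4  5  6  7  8  9 10 13 14 15 16 20 21 22 23 24 25 26 27 28 29
 30 31 32 33 34 35 36 37 38 39 40 41 42 43 44 45 46 47 48 49]
111 [ 2  3  4  5  6  7  8  9 10 11 18 19 20 21 22 23 24 25 26 27 28 29 30 31
 32 33 34 35 36 37 38 39 40 41 42 43 44 45 46 47 48 49]
114 [ 3  4  5  6  7  8  9 10 11 12 13 14 15 16 17 18 19 20 21 22 23 24 25 26
 27 28 29 30 31 32 33 34 35 36 37 38 39 40 41 42 43 44 45 46 47 48 49]
117 [ 4  5  6  7  8  9 10 11 12 13 14 15 16 17 18 19 20 21 22 23 24 25 26 27
 28 29 30 31 32 33 34 35 36 37 38 39 40 41 42 43 44 45 46 47 48 49]
120 [ 5  6  7  8  9 10 11 12 13 14 15 16 17 18 19 20 21 22 23 24 25 26 27 28
 29 30 31 32 33 34 35 36 37 38 39 40 41 42 43 44 45 46 47 48 49]
123 [ 6  7  8  9 10 11 12 13 14 15 16 17 18 19 20 21 22 23 24 25 26 27 28 29
 30 31 32 33 34 35 36 37 38 39 40 41 42 43 44 45 46 47 48 49]
```

{"op": "servo_tool", "data": {
  "moves": [
    {"fingers":1,"linear":[0,0,-0.03],"turn":[0,0,0]},
    {"fingers":1,"linear":[0,0,-0.03],"turn":[0,0,0]},
    {"fingers":1,"linear":[0,0,0],"turn":[0,0,0]}
  ]
}}

```text
time_s: 5.28
position: [0.5452, -0.242, 0.1439]
tcp_rot: [3.139, 0.003, 1.819]
ft_force: [0.1, 0.1, -0.3]
finger_gap: 0.0001
grip_force: 0.0
```

Run:
```python
from h import *
t=Cam("top");s=Cam("side"); st=r.get_state(); p=np.array(st["position"]); np.savez("A.npz",t=t.im,s=s.im,p=p); print(p,st["tcp_rot"],st["qpos"])
print("proj tip",s.proj(p).round(1),t.proj(p).round(1))
b=cv2.resize(s.im[165:265,200:330],None,fx=5,fy=5,interpolation=cv2.INTER_CUBIC); q=(s.proj(p)-[200,165])*5
cv2.drawMarker(b,tuple(int(v) for v in q),(255,0,255),0,20,1); cv2.imwrite("pics/tip.png",b)
```

```text
[ 0.54421589 -0.24140809  0.14114573] [-3.14138854e+00 -4.97941414e-05  1.81882905e+00] [-5.46802030e-01  2.18280341e-01  1.47586229e+00 -1.11653385e-04
  1.44762853e+00 -7.94821035e-01]
proj tip [268.3 229.2] [339.4 215.6]
```

View pics/tip.png

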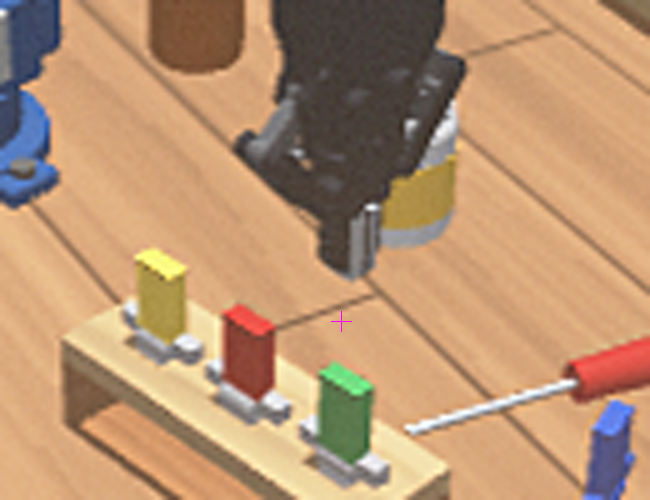

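The shut fingertips show at crop (350,275), while the state's TCP projects to (341,321). That is 9 px lower, so one view leaves either a ~28 mm height error or a ~38 mm shift along the line of sight. I'll bring the tool to where the top camera can also see it and settle which.

{"op": "servo_tool", "data": {
  "moves": [
    {"fingers":1,"linear":[0.04,-0.03,-0.02],"turn":[0,0,0]},
    {"fingers":1,"linear":[0.04,-0.03,-0.02],"turn":[0,0,0]},
    {"fingers":1,"linear":[0.04,-0.03,0],"turn":[0,0,0]},
    {"fingers":1,"linear":[0.04,-0.03,0],"turn":[0,0,0]},
    {"fingers":1,"linear":[0.04,-0.02,0],"turn":[0,0,0]},
    {"fingers":1,"linear":[0,0,0],"turn":[0,0,0]}
  ]
}}

```text
time_s: 6.12
position: [0.358, -0.0804, 0.1811]
tcp_rot: [3.141, 0.0, 1.82]
ft_force: [0.9, -0.4, 1.1]
finger_gap: 0.0
grip_force: 0.0
```

Run:
```python
from h import *
t=Cam("top");s=Cam("side"); st=r.get_state(); p=np.array(st["position"]); print(p,st["tcp_rot"])
out=[]
for c,w in((t,45),(s,45)):
    q=c.proj(p); print(q.round(1)); x0,y0=int(q[0])-w,int(q[1])-w
    b=cv2.resize(c.im[y0:y0+2*w,x0:x0+2*w],(400,400),interpolation=cv2.INTER_CUBIC); f=400/(2*w)
    cv2.drawMarker(b,(int((q[0]-x0)*f),int((q[1]-y0)*f)),(255,0,255),0,16,1)
    h=c.proj(p+[0,0,.028]); cv2.drawMarker(b,(int((h[0]-x0)*f),int((h[1]-y0)*f)),(0,255,0),1,16,1); out.append(b); print("crop origin",x0,y0,f)
cv2.imwrite("pics/tip2.png",np.hstack(out))
```

```text
[ 0.35950044 -0.08190066  0.18114029] [-3.14144078e+00  1.56494565e-04  1.81931396e+00]
[265.7 305.2]
crop origin 220 260 4.444444444444445
[166.9 203.2]
crop origin 121 158 4.444444444444445
```

View pics/tip2.png

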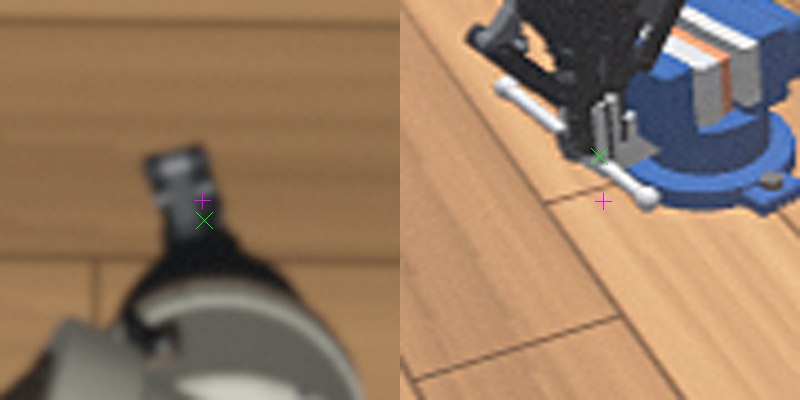

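Run:
```python
from h import *
t=Cam("top");s=Cam("side"); p=np.array(r.get_state()["position"]); print(p)
for a in((259.8,297.1),(259.8,295)):
    for b in((165.5,193.5),(166.5,195)):
        q,g=two(t,a,s,b); print(q.round(4),"gap",g.round(4),"off",(q-p).round(4))
# sanity of both cams: bench-level base and vice points
print("side pt z check tommy/base:", s.proj([0,0,0]),t.proj([0,0,0]))
```

```text
[ 0.35981743 -0.08236904  0.18107135]
[ 0.3721 -0.0658  0.1937] gap 0.0161 off [0.0123 0.0165 0.0127]
[ 0.3724 -0.0665  0.1901] gap 0.0132 off [0.0126 0.0159 0.009 ]
[ 0.3742 -0.065   0.1922] gap 0.0198 off [0.0144 0.0174 0.0112]
[ 0.3746 -0.0657  0.1886] gap 0.0168 off [0.0147 0.0167 0.0075]
side pt z check tommy/base: [ 17.49984732 291.1067585 ] [230.06558118 423.48141644]
```

Run:
```python
from h import *
t=Cam("top");s=Cam("side"); p=np.array(r.get_state()["position"])
T0=cv2.imread("pics/top0.png");S0=cv2.imread("pics/side0.png")
y=np.array([np.sin(1.819),-np.cos(1.819),0]);x=np.array([np.cos(1.819),np.sin(1.819),0])
for n,c,b in(("top",t,T0),("side",s,S0)):
    d=(np.abs(c.im.astype(int)-b).max(2)>25).astype(np.uint8)
    q=c.proj(p); print(n,"tcp",q.round(1),"pred corners",[c.proj(p+i*x*.011+j*y*.0145).round(1).tolist() for i in(-1,1) for j in(-1,1)])
    rows=range(int(q[1])-16,int(q[1])+6) if n=="top" else range(int(q[1])-20,int(q[1])+3)
    for v in rows:
        k=np.where(d[v,int(q[0])-30:int(q[0])+30])[0]+int(q[0])-30
        if len(k): print(v,k.min(),k.max(),len(k),end=" | ")
    print()
for a in((261.6,300.5),(261.6,302)): 
    q,g=two(t,a,s,(166,191)); print(q.round(4),g.round(4),(q-p).round(4))
```

```text
top tcp [265.9 305. ] pred corners [[272.7, 310.6], [269.5, 296.9], [262.4, 313.1], [259.1, 299.4]]
291 262 266 5 | 292 259 267 9 | 293 255 267 13 | 294 253 268 16 | 295 253 268 16 | 296 253 268 16 | 297 253 268 16 | 298 253 268 16 | 299 254 269 16 | 300 254 269 16 | 301 255 269 15 | 302 255 270 16 | 303 256 271 16 | 304 256 271 16 | 305 256 271 16 | 306 257 271 15 | 307 257 271 15 | 308 257 271 15 | 309 257 272 16 | 310 257 273 17 | 
side tcp [167.1 203.3] pred corners [[164.7, 207.6], [174.8, 202.9], [159.2, 203.8], [169.3, 199.1]]
183 157 172 16 | 184 159 172 14 | 185 159 171 13 | 186 159 172 13 | 187 159 172 11 | 188 159 172 10 | 189 159 172 10 | 190 162 169 6 | 191 161 169 7 | 192 162 169 6 | 193 163 169 7 | 194 165 168 4 | 
[ 0.3703 -0.0703  0.2043] 0.0119 [0.0105 0.0121 0.0232]
[ 0.3689 -0.0709  0.2053] 0.0094 [0.0091 0.0115 0.0242]
```

Run:
```python
from h import *
t=Cam("top");s=Cam("side"); S0=cv2.imread("pics/side0.png"); A=np.load("A.npz"); pA=A["p"]
d=(np.abs(A["s"].astype(int)-S0).max(2)>25)
print("A tcp",s.proj(pA).round(1))
for v in range(208,226):
    k=np.where(d[v,250:290])[0]+250
    if len(k): print(v,k.min(),k.max(),len(k),end=" | ")
print()
y=np.array([np.sin(1.819),-np.cos(1.819),0]);x=np.array([np.cos(1.819),np.sin(1.819),0])
print("pred corners A",[s.proj(pA+i*x*.011+j*y*.0145).round(1).tolist() for i in(-1,1) for j in(-1,1)])
pB=np.array(r.get_state()["position"]); J=[];
for c,p in((s,pA),(t,pB)): J.append(np.array([(c.proj(p+.01*e)-c.proj(p))/.01 for e in np.eye(3)]).T)
J=np.vstack(J)
for so in((2.5,-13),(0,-13),(3,-11)):
    b=np.array([*so,-3.8,-5.7]); q=np.linalg.lstsq(J,b,rcond=None)[0]; print(so,"off",q.round(4),"res px",(J@q-b).round(1))
```

```text
A tcp [268.3 229.2]
208 262 276 15 | 209 263 276 12 | 210 263 275 12 | 211 264 275 11 | 212 263 275 13 | 213 263 275 13 | 214 263 275 13 | 215 263 275 13 | 216 263 274 12 | 217 264 274 11 | 218 265 274 10 | 219 267 273 7 | 220 268 271 4 | 221 270 270 1 | 
pred corners A [[267.3, 233.9], [276.0, 228.7], [260.5, 229.8], [269.2, 224.6]]
(2.5, -13) off [0.0169 0.0106 0.0233] res px [ 1.5  0.5 -0.9  1. ]
(0, -13) off [0.0146 0.0122 0.0219] res px [ 2.9  0.9 -1.7  1.9]
(3, -11) off [0.0162 0.0098 0.0188] res px [ 1.   0.3 -0.6  0.6]
```

The true fingertips sit about (+17, +10, +23) mm from the state's TCP. I'll treat that as an empirical offset, re-aim, and check before closing.

```bash
python3 - <<'E'
from h import *
t=Cam("top");s=Cam("side")
for k,(lo,hi) in {"yellow":((22,120,100),(34,255,255)),"red":((0,150,80),(6,255,255)),"green":((45,80,50),(80,255,255))}.items():
    A=max(t.blobs(lo,hi,(255,190,355,250)),key=lambda x:x[0]);B=max(s.blobs(lo,hi,(205,205,282,262)),key=lambda x:x[0]); q,g=two(t,A[1],s,B[1]); print(k,A[0],A[1].round(1),B[0],B[1].round(1),q.round(4),g.round(4))
E
python3 go.py .529 -.2535 .12 1.816
```

```text
yellow 78 [280.2 227.9] 136 [231.9 223.9] [ 0.5118 -0.1167  0.0882] 0.003
red 56 [307.6 221.2] 117 [249.1 234.7] [ 0.5276 -0.1797  0.0897] 0.0011
green 77 [335.  213.8] 161 [268.6 247.3] [ 0.5454 -0.2436  0.0879] 0.0004
time 6.625 pos [ 0.3596 -0.0822  0.1813] rot [-3.1411e+00 -3.0000e-04  1.8184e+00]
tool shift [-0.2076  0.1222  0.0612]
turn z 0.0024
```

{"op": "servo_tool", "data": {
  "moves": [
    {"fingers":0,"linear":[-0.042,0.0244,0],"turn":[0,0,0]},
    {"fingers":0,"linear":[-0.042,0.0244,0],"turn":[0,0,0]},
    {"fingers":0,"linear":[-0.042,0.0244,0.01],"turn":[0,0,0]},
    {"fingers":0,"linear":[-0.042,0.0244,0.02],"turn":[0,0,0]},
    {"fingers":0,"linear":[-0.0396,0.0246,0.031],"turn":[0,0,0]},
    {"fingers":0,"linear":[0,0,0.03],"turn":[0,0,0]},
    {"fingers":0,"linear":[0,0,0.015],"turn":[0,0,0]},
    {"fingers":0,"linear":[0,0,0.008],"turn":[0,0,0]},
    {"fingers":0,"linear":[0,0,0],"turn":[0,0,0]}
  ]
}}

```text
time_s: 7.75
position: [0.529, -0.2531, 0.0682]
tcp_rot: [3.141, 0.001, 1.819]
ft_force: [-0.7, 0.4, 0.7]
finger_gap: 0.0852
grip_force: 0.0
```

Run:
```python
from h import *
s=Cam("side"); st=r.get_state(); print(np.round(st["position"],4),np.round(st["ft_force"],1))
b=cv2.resize(s.im[190:270,210:330],None,fx=5,fy=5,interpolation=cv2.INTER_CUBIC); cv2.imwrite("pics/pre.png",b)
```

```text
[ 0.5292 -0.2532  0.0687] [-0.  -0.3 -0.5]
```

View pics/pre.png

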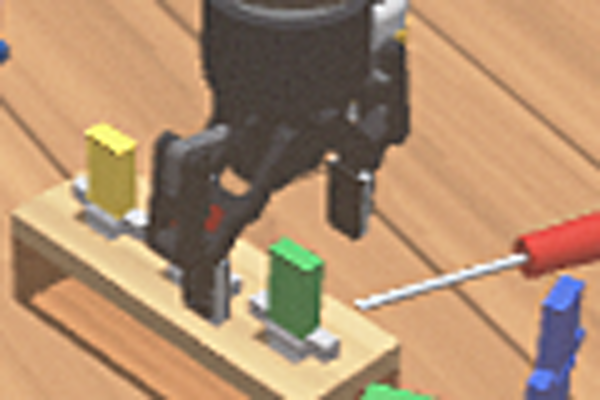

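The side crop shows the open tips at (205,318) and (350,235). They straddle the green tab at (295,290), with the midpoint about 10 mm short along tool y. I'll shift, go lower and close.

{"op": "servo_tool", "data": {
  "moves": [
    {"fingers":0,"linear":[0,0.008,0.006],"turn":[0,0,0]},
    {"fingers":0,"linear":[0,0,0.006],"turn":[0,0,0]},
    {"fingers":0.5,"linear":[0,0,0],"turn":[0,0,0]},
    {"fingers":0.7,"linear":[0,0,0],"turn":[0,0,0]},
    {"fingers":1,"linear":[0,0,0],"turn":[0,0,0]},
    {"fingers":1,"linear":[0,0,0],"turn":[0,0,0]},
    {"fingers":1,"linear":[0,0,0],"turn":[0,0,0]},
    {"fingers":1,"linear":[0,0,0],"turn":[0,0,0]}
  ],
  "force": 25
}}

```text
time_s: 8.8
position: [0.5381, -0.251, 0.0561]
tcp_rot: [3.139, 0.001, 1.819]
ft_force: [10.2, 3.3, 0.8]
finger_gap: 0.0115
grip_force: 24.4
```

Run:
```python
from h import *
s=Cam("side"); st=r.get_state(); print(np.round(st["position"],4),np.round(st["ft_force"],1),st["finger_gap"],st["grip_force"])
print([(x[0],x[1].round(1)) for x in s.blobs((45,80,50),(80,255,255),(205,205,282,262))])
```

```text
[ 0.5381 -0.251   0.0561] [11.   3.3  0.3] 0.011848795129154112 24.38655325648142
[(np.int32(52), array([267.8, 252.4]))]
```

{"op": "servo_tool", "data": {
  "moves": [
    {"fingers":1,"linear":[0,0.003,0],"turn":[0,0,0]},
    {"fingers":1,"linear":[0,0,0],"turn":[0,0,0]},
    {"fingers":1,"linear":[0,0,0],"turn":[0,0,0]}
  ]
}}

```text
time_s: 9.22
position: [0.5399, -0.2505, 0.0559]
tcp_rot: [3.141, 0.0, 1.819]
ft_force: [2.5, 2.3, 5.0]
finger_gap: 0.0113
grip_force: 25.1
```

{"op": "servo_tool", "data": {
  "moves": [
    {"fingers":1,"linear":[0,0.003,0],"turn":[0,0,0]},
    {"fingers":0.65,"linear":[0,0,0],"turn":[0,0,0]},
    {"fingers":0.65,"linear":[0,0,0],"turn":[0,0,0]},
    {"fingers":0.65,"linear":[0,0,0],"turn":[0,0,0]},
    {"fingers":1,"linear":[0,0,0],"turn":[0,0,0]},
    {"fingers":1,"linear":[0,0,0],"turn":[0,0,0]},
    {"fingers":1,"linear":[0,0,0],"turn":[0,0,0]},
    {"fingers":1,"linear":[0,0,0],"turn":[0,0,0]}
  ],
  "force": 25
}}

```text
time_s: 10.22
position: [0.5425, -0.2498, 0.0556]
tcp_rot: [-3.142, 0.0, 1.819]
ft_force: [-1.0, -0.9, 2.0]
finger_gap: 0.0115
grip_force: 27.1
```

{"op": "servo_tool", "data": {
  "moves": [
    {"fingers":1,"linear":[0,0,-0.01],"turn":[0,0,0]},
    {"fingers":1,"linear":[0,0,-0.02],"turn":[0,0,0]},
    {"fingers":1,"linear":[0,0,-0.035],"turn":[0,0,0]},
    {"fingers":1,"linear":[0,0,-0.035],"turn":[0,0,0]},
    {"fingers":1,"linear":[0,0,-0.03],"turn":[0,0,-0.027]},
    {"fingers":1,"linear":[0,0,0],"turn":[0,0,0]}
  ]
}}

```text
time_s: 10.98
position: [0.5434, -0.2502, 0.1885]
tcp_rot: [3.139, 0.003, 1.846]
ft_force: [-0.0, -0.1, -1.8]
finger_gap: 0.0112
grip_force: 26.9
```

```bash
python3 go.py .510 .156 .185 1.846
python3 - <<'E'
from h import *
s=Cam("side"); st=r.get_state(); print(st["finger_gap"],st["grip_force"],np.round(st["ft_force"],1),[(x[0],x[1].round(1)) for x in s.blobs((45,80,50),(80,255,255),(205,150,285,262))])
E
```

```text
time 10.975 pos [ 0.5434 -0.2502  0.1885] rot [3.1386 0.0033 1.8461]
tool shift [0.4    0.0783 0.0024]
turn z 0.0001
0.01129732513667839 26.912325024604797 [ 0.3 -0.1 -2. ] [(np.int32(70), array([270. , 206.5]))]
```

{"op": "servo_tool", "data": {
  "moves": [
    {"fingers":1,"linear":[0.03,0.006,0],"turn":[0,0,0]},
    {"fingers":1,"linear":[0.05,0.01,0],"turn":[0,0,0]},
    {"fingers":1,"linear":[0.05,0.01,0],"turn":[0,0,0]},
    {"fingers":1,"linear":[0.05,0.01,0],"turn":[0,0,0]},
    {"fingers":1,"linear":[0.05,0.01,0],"turn":[0,0,0]},
    {"fingers":1,"linear":[0.05,0.01,0],"turn":[0,0,0]},
    {"fingers":1,"linear":[0.05,0.01,0],"turn":[0,0,0]},
    {"fingers":1,"linear":[0.05,0.01,0],"turn":[0,0,0]},
    {"fingers":1,"linear":[0.02,0.0023,0],"turn":[0,0,0]},
    {"fingers":1,"linear":[0,0,0],"turn":[0,0,0]},
    {"fingers":1,"linear":[0,0,0],"turn":[0,0,0]}
  ]
}}

```text
time_s: 12.4
position: [0.5091, 0.1558, 0.1849]
tcp_rot: [-3.141, 0.0, 1.845]
ft_force: [-0.5, 0.2, -0.0]
finger_gap: 0.0117
grip_force: 26.8
```

Run:
```python
from h import *
t=Cam("top");s=Cam("side"); st=r.get_state(); print(np.round(st["position"],4),np.round(st["tcp_rot"],4),np.round(st["ft_force"],1))
G=((45,80,50),(80,255,255))
for n,c in(("top",t),("side",s)): print(n,[(x[0],x[1].round(1)) for x in c.blobs(*G,(100,110,230,260))])
b=cv2.resize(s.im[120:220,140:220],None,fx=5,fy=5,interpolation=cv2.INTER_CUBIC);a=cv2.resize(t.im[180:260,110:190],(400,400),interpolation=cv2.INTER_CUBIC)
o=np.zeros((500,800,3),np.uint8);o[:,:400]=b;o[:400,400:]=a
cv2.imwrite("pics/hover.png",o)
```

```text
[0.5094 0.1555 0.1852] [-3.1411e+00  2.0000e-04  1.8446e+00] [-0.4 -0.2 -0.7]
top [(np.int32(63), array([146. , 233.4]))]
side [(np.int32(43), array([105.6, 111.2])), (np.int32(62), array([184.9, 138.6]))]
```

View pics/hover.png

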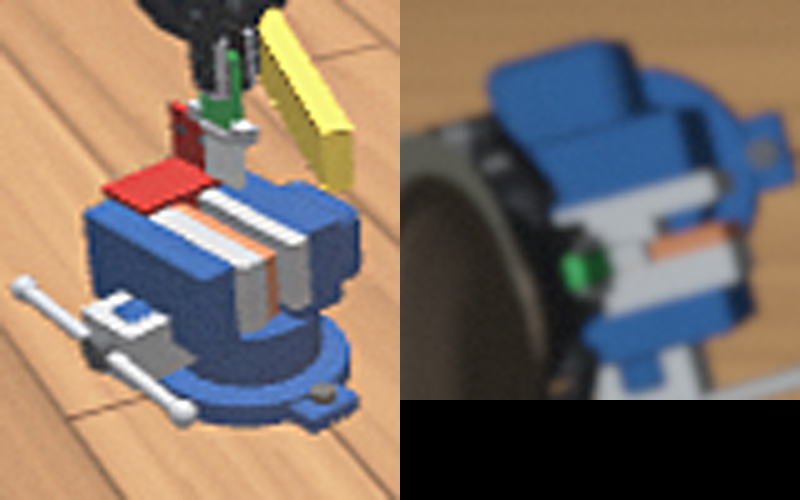

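That was my last allowed picture. It shows the spacer held upright over the gap:
- **Side crop:** nose at (222,180).
- **Gap:** runs from (195,205) to (280,255).
- **Top crop:** tab at (580,268).

From here I'll measure by numbers only.

Run:
```python
from h import *
s=Cam("side"); S0=cv2.imread("pics/side0.png"); st=r.get_state(); p=np.array(st["position"])
d=np.abs(s.im.astype(int)-S0).max(2)>30
for v in range(140,161):
    k=np.where(d[v,165:205])[0]+165; print(v,(k.min(),k.max(),len(k)) if len(k) else "-",end=" | ")
print()
yaw=.275; ex=np.array([np.cos(yaw),np.sin(yaw),0]);ey=np.array([-np.sin(yaw),np.cos(yaw),0])
oz=p[2]-.0296
def pred(xy,z): return [s.proj([xy[0]+i*ex[0]*.005+j*ey[0]*.012,xy[1]+i*ex[1]*.005+j*ey[1]*.012,z]).round(1).tolist() for i in(-1,1) for j in(-1,1)]
xy=p[:2]+[.003,.006]; print("assumed",xy,"oz",oz,"blade corners nose+5mm",pred(xy,oz+.005),"nose line",[s.proj([xy[0]+j*ey[0]*.012,xy[1]+j*ey[1]*.012,oz]).round(1).tolist() for j in(-1,1)])
print("blade top z+27",pred(xy,oz+.027))
```

```text
140 (np.int64(178), np.int64(188), 11) | 141 (np.int64(177), np.int64(188), 12) | 142 (np.int64(177), np.int64(188), 12) | 143 (np.int64(177), np.int64(188), 12) | 144 (np.int64(179), np.int64(190), 12) | 145 (np.int64(180), np.int64(191), 12) | 146 (np.int64(181), np.int64(191), 11) | 147 (np.int64(180), np.int64(191), 12) | 148 (np.int64(180), np.int64(191), 12) | 149 (np.int64(181), np.int64(189), 9) | 150 (np.int64(181), np.int64(188), 8) | 151 (np.int64(181), np.int64(188), 7) | 152 (np.int64(181), np.int64(188), 7) | 153 (np.int64(181), np.int64(187), 7) | 154 (np.int64(181), np.int64(188), 8) | 155 (np.int64(182), np.int64(188), 7) | 156 (np.int64(185), np.int64(188), 4) | 157 (np.int64(186), np.int64(188), 3) | 158 - | 159 - | 160 - | 
assumed [0.51239055 0.16156017] oz 0.1557273020805653 blade corners nose+5mm [[187.6, 155.7], [182.3, 152.9], [190.3, 154.5], [185.0, 151.8]] nose line [[189.0, 156.6], [183.8, 153.9]]
blade top z+27 [[187.1, 148.9], [181.7, 146.1], [189.8, 147.7], [184.5, 145.0]]
```

Run:
```python
from h import *
t=Cam("top"); p=np.array(r.get_state()["position"]); oz=p[2]-.0296
yaw=.275; ex=np.array([np.cos(yaw),np.sin(yaw),0])[:2];ey=np.array([-np.sin(yaw),np.cos(yaw),0])[:2]; o=np.array([.51,.178])
for a,c,m in t.blobs((45,80,40),(85,255,255),(120,215,170,255)):
    P=np.argwhere(m); print(a,c.round(1),"u",P[:,1].min(),P[:,1].max(),"v",P[:,0].min(),P[:,0].max())
    for z in(oz+.045,oz+.06,oz+.08): q=t.plane(*c,z)[:2]-o; print("z",round(z,3),"vice-ish x,y mm",(1e3*q@ex).round(1),(1e3*q@ey).round(1))
g=t.hsv[225:245,138:166]; print("H/S/V rows of green col 146:",[(225+i,*[int(x) for x in t.hsv[225+i,146]]) for i in range(0,20)])
T0=cv2.imread("pics/top0.png"); d=np.abs(t.im.astype(int)-T0).max(2)>35
for v in range(222,246): 
    k=np.where(d[v,140:175])[0]+140; print(v,k.max() if len(k) else None,end=" | ")
```

```text
64 [146.  233.4] u 142 151 v 230 238
z 0.201 vice-ish x,y mm -7.8 -14.4
z 0.216 vice-ish x,y mm -7.4 -19.3
z 0.236 vice-ish x,y mm -6.8 -25.8
H/S/V rows of green col 146: [(225, 105, 17, 92), (226, 105, 15, 70), (227, 100, 12, 64), (228, 100, 12, 66), (229, 75, 22, 70), (230, 66, 61, 79), (231, 67, 134, 99), (232, 68, 155, 123), (233, 68, 157, 135), (234, 68, 154, 141), (235, 68, 155, 143), (236, 67, 132, 137), (237, 67, 91, 115), (238, 69, 36, 91), (239, 80, 12, 62), (240, 150, 7, 38), (241, 120, 18, 29), (242, 96, 49, 26), (243, 109, 85, 33), (244, 110, 130, 47)]
222 140 | 223 141 | 224 146 | 225 147 | 226 148 | 227 150 | 228 150 | 229 157 | 230 159 | 231 159 | 232 158 | 233 155 | 234 153 | 235 153 | 236 152 | 237 152 | 238 152 | 239 151 | 240 151 | 241 151 | 242 151 | 243 150 | 244 149 | 245 147 |
```

{"op": "servo_tool", "data": {
  "moves": [
    {"fingers":1,"linear":[0,0.006,0.01],"turn":[0,0,0]},
    {"fingers":1,"linear":[0,0,0.012],"turn":[0,0,0]},
    {"fingers":1,"linear":[0,0,0.004],"turn":[0,0,0]},
    {"fingers":1,"linear":[0,0,0.002],"turn":[0,0,0]},
    {"fingers":1,"linear":[0,0,0.002],"turn":[0,0,0]},
    {"fingers":1,"linear":[0,0,0.002],"turn":[0,0,0]},
    {"fingers":1,"linear":[0,0,0],"turn":[0,0,0]}
  ]
}}

```text
time_s: 13.48
position: [0.515, 0.1581, 0.1535]
tcp_rot: [-3.142, 0.0, 1.846]
ft_force: [-0.4, -0.5, -1.2]
finger_gap: 0.0115
grip_force: 26.8
```

Run:
```python
from h import *
s=Cam("side"); S0=cv2.imread("pics/side0.png"); st=r.get_state(); p=np.array(st["position"]); print(p,np.round(st["ft_force"],1),st["finger_gap"])
d=np.abs(s.im.astype(int)-S0).max(2)>30
for v in range(146,176):
    k=np.where(d[v,165:205])[0]+165; print(v,(int(k.min()),int(k.max()),len(k)) if len(k) else "-",end=" | ")
yaw=.275; ex=np.array([np.cos(yaw),np.sin(yaw),0]);ey=np.array([-np.sin(yaw),np.cos(yaw),0]); c=np.array([.51,.178,0])-.0012*ex-.0165*ey
z=p[2]-.0296; print("\npred at gap centre, nose z",z, [s.proj(c+i*ex*.005+j*ey*.012+[0,0,z+.012]).round(1).tolist() for i in(-1,1) for j in(-1,1)])
```

```text
[0.51504248 0.1580728  0.15355513] [ 0.2  0.1 -1.8] 0.01139410903034487
146 (181, 193, 13) | 147 (182, 191, 10) | 148 (181, 190, 10) | 149 (179, 190, 12) | 150 (180, 190, 11) | 151 (180, 190, 11) | 152 (179, 190, 12) | 153 (181, 192, 12) | 154 (182, 193, 12) | 155 (183, 193, 11) | 156 (183, 193, 11) | 157 (183, 193, 11) | 158 (183, 191, 9) | 159 (183, 190, 8) | 160 (183, 190, 8) | 161 (184, 191, 8) | 162 (184, 190, 6) | 163 (184, 190, 5) | 164 (187, 191, 4) | 165 (189, 189, 1) | 166 - | 167 - | 168 - | 169 - | 170 - | 171 - | 172 - | 173 - | 174 - | 175 - | 
pred at gap centre, nose z 0.12395513322087211 [[188.4, 163.1], [183.1, 160.3], [191.0, 161.9], [185.8, 159.1]]
```

{"op": "servo_tool", "data": {
  "moves": [
    {"fingers":1,"linear":[0,0,0.002],"turn":[0,0,0]},
    {"fingers":1,"linear":[0,0,0.002],"turn":[0,0,0]},
    {"fingers":1,"linear":[0,0,0],"turn":[0,0,0]}
  ]
}}

```text
time_s: 13.9
position: [0.5149, 0.1581, 0.1493]
tcp_rot: [-3.141, 0.0, 1.846]
ft_force: [0.3, -0.8, 0.1]
finger_gap: 0.0114
grip_force: 26.8
```

{"op": "servo_tool", "data": {
  "moves": [
    {"fingers":1,"linear":[0,0,0.002],"turn":[0,0,0]},
    {"fingers":1,"linear":[0,0,0.002],"turn":[0,0,0]},
    {"fingers":1,"linear":[0,0,0],"turn":[0,0,0]}
  ]
}}

```text
time_s: 14.28
position: [0.5149, 0.1581, 0.1453]
tcp_rot: [-3.141, 0.0, 1.846]
ft_force: [-0.2, 0.3, -1.8]
finger_gap: 0.0112
grip_force: 26.8
```

{"op": "servo_tool", "data": {
  "moves": [
    {"fingers":1,"linear":[0,0,0.002],"turn":[0,0,0]},
    {"fingers":1,"linear":[0,0,0.002],"turn":[0,0,0]},
    {"fingers":1,"linear":[0,0,0.002],"turn":[0,0,0]},
    {"fingers":1,"linear":[0,0,0],"turn":[0,0,0]}
  ]
}}

```text
time_s: 14.78
position: [0.5149, 0.1581, 0.1393]
tcp_rot: [-3.141, 0.0, 1.846]
ft_force: [0.2, 0.1, -0.9]
finger_gap: 0.0114
grip_force: 26.8
```

{"op": "servo_tool", "data": {
  "moves": [
    {"fingers":1,"linear":[0,0,0.002],"turn":[0,0,0]},
    {"fingers":1,"linear":[0,0,0.002],"turn":[0,0,0]},
    {"fingers":1,"linear":[0,0,0.002],"turn":[0,0,0]},
    {"fingers":1,"linear":[0,0,0.002],"turn":[0,0,0]},
    {"fingers":1,"linear":[0,0,0.002],"turn":[0,0,0]},
    {"fingers":1,"linear":[0,0,0],"turn":[0,0,0]}
  ]
}}

```text
time_s: 15.52
position: [0.515, 0.1581, 0.1293]
tcp_rot: [-3.141, 0.0, 1.846]
ft_force: [0.7, 0.2, -2.3]
finger_gap: 0.011
grip_force: 26.8
```

{"op": "servo_tool", "data": {
  "moves": [
    {"fingers":1,"linear":[0,0,0.001],"turn":[0,0,0]},
    {"fingers":1,"linear":[0,0,0.001],"turn":[0,0,0]},
    {"fingers":1,"linear":[0,0,0.001],"turn":[0,0,0]},
    {"fingers":1,"linear":[0,0,0.001],"turn":[0,0,0]},
    {"fingers":1,"linear":[0,0,0],"turn":[0,0,0]}
  ]
}}

```text
time_s: 16.15
position: [0.515, 0.1581, 0.1254]
tcp_rot: [-3.141, 0.0, 1.846]
ft_force: [0.3, -0.2, -1.4]
finger_gap: 0.0111
grip_force: 26.8
```

Run:
```python
from rig import r
import numpy as np
s=r.get_state(); print(np.round(s["position"],4),np.round(s["ft_force"],1),np.round(s["ft_torque"],2))
```

```text
[0.515  0.1581 0.1254] [ 0.3 -0.2 -1.4] [0.02 0.05 0.01]
```

{"op": "servo_tool", "data": {
  "moves": [
    {"fingers":1,"linear":[0,0,0.001],"turn":[0,0,0]},
    {"fingers":1,"linear":[0,0,0.001],"turn":[0,0,0]},
    {"fingers":1,"linear":[0,0,0],"turn":[0,0,0]}
  ]
}}

```text
time_s: 16.52
position: [0.5151, 0.1581, 0.1236]
tcp_rot: [3.141, 0.0, 1.846]
ft_force: [1.1, 0.5, 0.0]
finger_gap: 0.0117
grip_force: 27.0
```

{"op": "servo_tool", "data": {
  "moves": [
    {"fingers":1,"linear":[0,0,0.001],"turn":[0,0,0]},
    {"fingers":1,"linear":[0,0,0.001],"turn":[0,0,0]},
    {"fingers":1,"linear":[0,0,0],"turn":[0,0,0]}
  ]
}}

```text
time_s: 16.9
position: [0.5154, 0.1581, 0.1228]
tcp_rot: [3.14, 0.0, 1.846]
ft_force: [-3.8, -0.9, 16.1]
finger_gap: 0.0117
grip_force: 29.2
```

Firm contact came at the expected bar height (16 N, with no lateral jam). I'll ease off and let go to see whether it hangs or drops.

{"op": "servo_tool", "data": {
  "moves": [
    {"fingers":1,"linear":[0,0,-0.001],"turn":[0,0,0]},
    {"fingers":1,"linear":[0,0,0],"turn":[0,0,0]},
    {"fingers":0.8,"linear":[0,0,0],"turn":[0,0,0]},
    {"fingers":0.6,"linear":[0,0,0],"turn":[0,0,0]},
    {"fingers":0.5,"linear":[0,0,0],"turn":[0,0,0]},
    {"fingers":0.5,"linear":[0,0,0],"turn":[0,0,0]},
    {"fingers":0.2,"linear":[0,0,0],"turn":[0,0,0]},
    {"fingers":0,"linear":[0,0,0],"turn":[0,0,0]},
    {"fingers":0,"linear":[0,0,-0.03],"turn":[0,0,0]},
    {"fingers":0,"linear":[0,0,-0.06],"turn":[0,0,0]},
    {"fingers":0,"linear":[-0.06,0,-0.03],"turn":[0,0,0]},
    {"fingers":0,"linear":[-0.06,-0.05,0],"turn":[0,0,0]}
  ]
}}

```text
time_s: 18.4
position: [0.5062, 0.046, 0.2422]
tcp_rot: [3.139, 0.001, 1.847]
ft_force: [-1.0, -1.3, -0.8]
finger_gap: 0.0858
grip_force: 0.0
```

{"op": "servo_tool", "data": {
  "moves": [
    {"fingers":0,"linear":[-0.06,-0.06,0],"turn":[0,0,0]},
    {"fingers":0,"linear":[-0.06,-0.03,0],"turn":[0,0,0]},
    {"fingers":0,"linear":[-0.05,0,0],"turn":[0,0,0]},
    {"fingers":0,"linear":[0,0,0],"turn":[0,0,0]}
  ]
}}

```text
time_s: 18.9
position: [0.4761, -0.1196, 0.2401]
tcp_rot: [-3.141, 0.0, 1.842]
ft_force: [-0.1, 0.8, -0.7]
finger_gap: 0.0852
grip_force: 0.0
```

Run:
```python
from h import *
t=Cam("top");s=Cam("side"); st=r.get_state(); print(np.round(st["position"],4),np.round(st["ft_force"],1))
G=((45,80,50),(80,255,255)); yaw=.275; ex=np.array([np.cos(yaw),np.sin(yaw),0]);ey=np.array([-np.sin(yaw),np.cos(yaw),0]); o=np.array([.51,.178,0])
out=[]
for n,c,bx in(("top",t,(120,190,190,260)),("side",s,(150,120,220,200))):
    for a,ce,m in c.blobs(*G,bx):
        P=np.argwhere(m); out.append(ce); print(n,a,ce.round(1),"u",P[:,1].min(),P[:,1].max(),"v",P[:,0].min(),P[:,0].max())
        if n=="side":
            for v in range(P[:,0].min(),P[:,0].max()+1): k=np.where(m[v])[0]; print((v,int(k.min()),int(k.max())),end=" ")
if len(out)>=2: q,g=two(t,out[0],s,out[1]); d=q-o; print("\ntab",q.round(4),"skew",g.round(4),"vice-ish x,y",(1e3*d@ex).round(1),(1e3*d@ey).round(1))
for oz in(.095,.083):
  c=o-.0012*ex-.0165*ey
  K=[s.proj(c+i*ex*.006+j*ey*.013+[0,0,oz+h]) for i in(-1,1) for j in(-1,1) for h in(.044,.084)]; K=np.array(K); print("oz",oz,"pred tab u",K[:,0].min().round(1),K[:,0].max().round(1),"v",K[:,1].min().round(1),K[:,1].max().round(1), "top-centre",t.proj(c+[0,0,oz+.084]).round(1))
```

```text
[ 0.4759 -0.1169  0.2403] [0.4 0.3 0.4]
top 74 [149.5 228.6] u 142 158 v 225 232
side 8 [187.  121.8] u 186 188 v 120 124
(120, 186, 187) (121, 186, 187) (122, 187, 187) (123, 187, 188) (124, 188, 188) side 111 [186.3 154.9] u 182 190 v 147 163
(147, 184, 185) (148, 182, 187) (149, 182, 187) (150, 182, 188) (151, 182, 189) (152, 183, 190) (153, 183, 190) (154, 183, 190) (155, 184, 190) (156, 183, 190) (157, 183, 190) (158, 184, 190) (159, 184, 190) (160, 183, 190) (161, 184, 190) (162, 186, 189) (163, 187, 188) 
tab [0.5181 0.1381 0.2679] skew 0.0112 vice-ish x,y -3.0 -40.6
oz 0.095 pred tab u 181.6 191.5 v 145.8 162.4 top-centre [149.4 228.9]
oz 0.083 pred tab u 181.9 191.7 v 149.5 166.0 top-centre [151.1 228.4]
```

Run:
```python
from h import *
t=Cam("top");s=Cam("side")
G=((45,80,50),(80,255,255)); o=np.array([.51,.178,0]); yaw=.275; ex=np.array([np.cos(yaw),np.sin(yaw),0]);ey=np.array([-np.sin(yaw),np.cos(yaw),0])
A=max(t.blobs(*G,(120,190,190,260)),key=lambda x:x[0]); B=max(s.blobs(*G,(150,130,220,200)),key=lambda x:x[0])
q,g=two(t,A[1],s,B[1]); d=q-o; print(q.round(4),g.round(4),"x,y",(1e3*d@ex).round(1),(1e3*d@ey).round(1),"origin z est",(q[2]-.0619).round(4))
# tilt: side-view vertical centre-line of the tab, and lower gray blade/bar; rack reference
for nm,p0 in(("here",o-.0012*ex-.0165*ey),):
    for oz in (.0945,.091,.083): print(oz,"centroid pred",np.mean([s.proj(p0+i*ex*.006+j*ey*.013+[0,0,oz+h]) for i in(-1,1) for j in(-1,1) for h in(.044,.084)],0).round(1))
R0=[s.proj(np.array([.5454,-.2436,0])+i*ex*.006+j*ey*.013+[0,0,.026+h]) for i in(-1,1) for j in(-1,1) for h in(.044,.084)]; print("rack pred",np.mean(R0,0).round(1),"was 268.6 247.3")
S=s.im.astype(int); 
m=B[2]; vs,us=np.where(m); k=[(v,us[vs==v].mean()) for v in range(152,161)]; print("side centre-line slope px/px",np.polyfit(*zip(*k),1)[0].round(3))
```

```text
[0.5129 0.1685 0.1541] 0.0038 x,y 0.2 -9.9 origin z est 0.0922
0.0945 centroid pred [186.6 154.2]
0.091 centroid pred [186.7 155.3]
0.083 centroid pred [186.8 157.7]
rack pred [268.6 246.6] was 268.6 247.3
side centre-line slope px/px 0.033
```

The thin spacer hangs at bar height: origin is about 0.094 m, it is upright, and lateral force stayed small under load, so the bar is resting on both edges. I'll check the other two against the first pictures, then hand in.

Run:
```python
from h import *
s=Cam("side"); S0=cv2.cvtColor(cv2.imread("pics/side0.png"),cv2.COLOR_BGR2HSV); ok=True
t=Cam("top"); 
for k,lo,hi in(("yellow",(22,120,100),(34,255,255)),("red",(0,150,80),(6,255,255))):
    f=lambda h:[np.argwhere(cv2.inRange(h,lo,hi)[205:262,205:262]).mean(0).round(2)]
    a,b=f(s.hsv)[0],f(S0)[0]; print(k,a,b); ok&=np.abs(a-b).max()<1
st=r.get_state(); print(np.round(st["ft_force"],1),st["joint_vel"].round(3) if hasattr(st["joint_vel"],"round") else st["joint_vel"])
if ok: print(r.hand_in())
```

```text
yellow [18.86 26.99] [18.75 26.91]
red [29.71 44.31] [29.72 44.3 ]
[-0.6 -0.2 -0.2] [-0.001  0.002 -0.003  0.001  0.    -0.002]
the job is handed in; nothing more can be done
None
```

The thin (green-tabbed) spacer fits: it hangs upright by its crossbar about mid-way along the open jaws, yellow and red are still in the rack, and the job is handed in, though the result was not reported back.

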